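Set the tilting drill table one division steeper

ROBOT

A 6-joint arm with a two-finger parallel gripper is mounted at the origin on the work surface. World frame = base frame: x ahead of the robot, y to its left, z up, the work surface at z = 0. Lengths are in m, angles in rad, forces in N, time in s.
With the tool pointing down it reaches from about 0.35 to 0.975 m from the base axis. Payload 4.9 kg.
Tool frame: the origin (TCP) lies at the very end of the fingers, on their centre line; the grasp point (between the pads) lies 19 mm behind it; z points along the fingers, x is the direction in which the jaws open and shut, and the axes are right-handed (so a half turn about z gives the same grasp; the last joint's range is limited). The gripper opens to 85 mm and grips with 20 to 120 N. Pads are 22 mm wide; open, the fingers measure 114 mm over their backs; the gripper's body (76 mm by 85 mm) begins 54 mm behind the grasp point. The pads swing forward as they close: fully open they stand 13 mm farther back than shut.
Start: joints at [-1.409, 0.053, 1.613, -0, 1.476, -0.119], TCP at [0.173, -0.601, 0.231] pointing down, gripper open.
Joint ranges: [-3.01, 3.01], [-1.01, 2.22], [0.06, 2.58], [-1.02, 4.17], [0.09, 2.62], [-3.14, 3.14]. Speed limits (rad/s): [2.57, 2.57, 3.14, 3.14, 3.14, 3.14].

INTERFACE

Orientations are given as a unit quaternion [x, y, z, w].
In Python, from bench import * gives the robot as it stands.
- The arm moves only by the tool jog_arm, never from a script. Its argument "motion" is a list of rows, each an object with "fingers": the opening in per cent of the stroke, from 0 (shut) to 100 (fully open); "travel": the shift along the tool's x, y, z in cm, a list of three; "turn": the turn, a rotation vector about the tool's x, y, z in rad, a list of three. A call has exactly 10 rows; each row is the pose to reach, as a shift and turn from the pose commanded when the call began, along the tool's axes at that moment; what a row does not reach only later rows make up. A row lasts 1/12 s, in which the tool goes at most 41.7 mm and 7.16 degrees, less where a joint would pass 70% of its speed; a pose out of reach is approached as far as the arm can. A call with a gripper value outside its range is refused whole. The fingers move at their own pace and stop on an object; "squeeze" is the grip in N (left out, the last holds). Time passes only in rows, so rows that repeat a pose let the fingers close, or fill a call up. It gives the time, the measured TCP pose, the force and the opening at its end, in the units of the state.
- get_obs(): the state, without advancing time (a new reading comes with each control period).
- snapshot(name): name is "scene" or "top" or "wrist"; returns the picture (384x512x3 uint8, red, green, blue); there is no depth.
- camera_info(name): a dict with "fovy" (degrees; the focal length in pixels is half the picture's height over the tangent of half this angle, whatever the lens; pixels are square), "cx", "cy" (the principal point, pixels), "k1" (the pictures are not rectified: a ray, as slopes to the right and down, at radius r is drawn at 1 + k1 r^2 times it, then the intrinsics apply), "eye" and "attitude" of the camera in the world. Camera axes: x right, y down, z forward; pixel columns grow to the right and rows downward; lengths in m; the calibration is good to about 2 mm. A picture is of the moment at which its call begins: read the wrist's pose just before it. camera_info takes no time and is no camera call; for the wrist camera it gives the pose at the moment of the call.
- hand_in(): hands the job in, once; it reports no verdict.
Trained networks look in the newest picture that a camera, given by its name, has taken for a name from the list of things; names that differ only in an ending like _2 or _b are one class to them, and where a whole thing is asked for, a point or a joint stands for the part that bears it (a point fixed in the world has none). Each returns a list of dicts, best first, with "confidence" (0 to 1); they miss things now and then, are a little off and sometimes report something else, mostly with a low value. They report only what shows in the picture. A call takes as long as a camera call.
- look_for(name, camera): "centre" ([x, y, z] in m, in the coordinates of the camera as it stood for that picture, good to about 4 mm: the middle of the surface that is visible of it).
- silhouettes(name, camera): "mask" (384x512 bool, what is visible of it).
The state is a dict: "t": time; "qpos": joint angles; "qd": joint speeds; "joint_efforts": joint torques, N m; "position": TCP position; "eef_rot": TCP orientation; "force": force on the tool from outside, world axes, zero at the start; "moment": the same for the moment, N m; "grip_width": finger opening in m.
Only numpy, scipy, OpenCV 4.12 (cv2) and the standard library are available. Lean on these libraries where they do the work, as an engineer would, in place of code of your own. Each camera call takes 0.05 s, during which the arm holds its last target.

TASK

The next hole in the wooden leg blank has to be drilled one division steeper: release the clamp lever of the tilting drill table by swinging it all the way over, then wind the handwheel clockwise (seen from above) by its upright handle, several turns, until the pointer stands on the next mark of the dial, the 15 degree mark. Then swing the clamp lever fully back to clamp the table and let go; never wind the table while it is clamped, and leave the other things on the bench where they are.

Things in the scene. Friction and masses are not known exactly. Their poses are not given: they have to be found in the camera images.
- drill_table: tilting drill table, fixed to the bench, in a new place and yaw (within 0.25 rad) each time: grey base 220 x 360 x 18 mm (x, y, z). Origin: centre of the underside; x points to the dial side (away from the robot), y to the clamp lever's side. Robot side (-x): grey gear case 185 mm high with the clamp lever on top; at -y a square worm column with the handwheel on top
- tilt_axis (a point): middle of the tilt axis, which runs along the drill table's x, 140 mm up. About it tilts an aluminium plate 114 x 170 mm with a wooden leg blank held down on it (highest parts stay below 235 mm). On the +x side a white dial cheek with three dark radial marks at 0, 15 and 30 degrees and a dark pointer hanging from the axis
- tilt (a joint): tilt of the aluminium plate and its pointer, rad: 0 is level (pointer straight down on the first mark), 0.262 (15 degrees) is the second mark, to be reached; positive raises the +y side. It starts a little past the first mark (1.2 to 5.4 degrees). Driven only by the handwheel through a self-locking worm: tilt = handwheel angle / 90, so one turn gives 4 degrees
- handwheel (a joint): angle of the handwheel, rad, counted over all turns, growing clockwise seen from above (which increases the tilt); 23.56 at the 15 degree mark. It stays where it is left; friction 0.1 N m, about 2 N at the handle
- wheel_handle (a point): centre of the handwheel's upright handle: black round bar 22 mm across, 56 mm tall, 50 mm from the wheel's axis, its top 26 mm above this point; the face of the aluminium wheel (132 mm across) is 32 mm below this point. The handle spins freely on its own pin, so it can be gripped and led round without turning the hand. This point moves with the wheel
- wheel_axis (a point): point on the handwheel's upright axis at the height of the handle's centre; centre of the handle's circle (radius 50 mm); fixed to the drill table
- clamp_lever (a joint): clamp lever angle, rad: 0 is clamped (lever along the drill table's +y), 1.4 is its stop, fully released (lever points towards the robot, -x). Grows anticlockwise seen from above. It starts within 0.08 of 0 and stays where it is left; friction 0.14 N m, about 2 N at the handle
- lever_handle (a point): centre of the upright black round handle at the lever's end: 22 mm across, its top 24 mm above this point and the lever arm (dark steel, 9 mm thick) 20 mm below it, 85 mm from the pivot; does not spin
- lever_pivot (a point): point on the clamp lever's upright pivot axis at the height of the handle's centre; fixed to the drill table
- pointer_tip (a point): tip of the dark pointer, on the dial side, 82 mm from the tilt axis
- next_mark (a point): where the pointer's tip is when it stands on the 15 degree mark (the middle one of the three dark marks); fixed to the drill table
- glue: white glue bottle, 60 mm across, 170 mm tall, standing loose; origin at the centre of its underside; not to be disturbed
- tape: loose roll of tape lying flat, 104 mm across, 25 mm high; origin at the centre of its underside; not to be disturbed
- hammer: loose hammer lying on the bench; not to be disturbed
- offcut: loose wooden offcut, 70 x 140 x 38 mm; origin at the centre of its underside; not to be disturbed
- square: loose try square: steel blade 170 x 28 mm along its x, wooden stock 20 x 110 x 18 mm across the blade's -x end; origin under the blade's middle; not to be disturbed
- sanding_block: loose cork sanding block, 110 x 65 x 35 mm; origin at the centre of its underside; not to be disturbed
- drill_case: loose grey drill bit case, 90 x 150 x 32 mm; origin at the centre of its underside; not to be disturbed

How it is judged:
On the way, in this order (a step that is already met when the one before it is completed fails the run):
1. the clamp lever is swung over to released (more than 1.1 rad) before the table has been moved (value of joint clamp_lever above 1.1 rad and value of joint tilt below 0.13 rad), for 0.1 s.
2. with the lever released, the pointer is brought to the 15 degree mark (within 1.5 degrees) (value of joint clamp_lever above 1.1 rad and value of joint tilt between 0.235619 and 0.287979 rad), for 0.3 s.
At the end, for the whole second after the job is handed in: the table tilt is 15 degrees within 1.5 degrees, the handwheel at rest, the clamp lever back within 0.15 rad of fully clamped, and nothing touched by the robot (value of joint tilt between 0.235619 and 0.287979 rad and value of joint clamp_lever below 0.15 rad and velocity of joint handwheel between -0.1 and 0.1 rad/s).
It fails at once if the handwheel is wound (faster than 0.5 rad/s) while the lever is clamped (less than 0.5 rad) (value of joint clamp_lever below 0.5 rad and (velocity of joint handwheel above 0.5 rad/s or velocity of joint handwheel below -0.5 rad/s)).
It fails at once if one of the loose things on the bench is moved more than 30 mm (distance of any of glue, tape, hammer, offcut, square, sanding_block, drill_case from where it was at the start of the episode above 0.03 m).
It also fails if it takes over 72 s, if anything falls off the work surface, if the arm or the gripper's body presses on something with over 40 N, if the wrist force passes 120 N, or if a joint passes its speed limit or range.

## Working session

There is one attempt and no reset: what is moved stays moved. The work goes in short steps, Python scripts to look and compute and a tool call to move; the robot and the scene stay as the last step left them, time stands still between calls to the robot, and variables do not carry over. Pictures are saved under pics/ and viewed, and the job is handed in when it is done.

Besides the shell and the picture viewer there is one more tool, called after "Request:" as name([rows], argument=value, ...), one row to a line, values as JSON. jog_arm: Moves the arm, as the interface text tells. Its arguments: {"type":"object","properties":{"motion":{"type":"array","items":{"type":"object","properties":{"fingers":{"type":"number"},"travel":{"type":"array","items":{"type":"number"}},"turn":{"type":"array","items":{"type":"number"}}}}},"squeeze":{"type":"number"}},"required":["motion"]}

```bash
mkdir -p pics; ls
python3 - <<'E'
from bench import *
import cv2,numpy as np
o=get_obs(); print(o)
for n in ("scene","top","wrist"):
    print(n,camera_info(n))
for n in ("scene","top"):
    im=snapshot(n); cv2.imwrite(f"pics/{n}0.png",im[:,:,::-1])
    for k in ("wheel_handle","lever_handle","handwheel","clamp_lever","drill_table","pointer_tip"):
        r=look_for(k,n); print(n,k,[(np.round(a["centre"],3).tolist(),round(a["confidence"],2)) for a in r[:2]])
E
```

```text
pics
{'t': 0.0, 'qpos': array([-1.40902416e+00,  5.33511791e-02,  1.61427909e+00,  1.81045569e-05,
        1.47598386e+00, -1.19015089e-01]), 'qd': array([ 1.41290899e-03,  6.70794513e-04,  2.54940921e-04,  3.09050561e-04,
       -1.10180903e-03, -5.40837916e-05]), 'joint_efforts': array([ 7.81896506e-04, -3.93678296e+01, -3.70175064e+01, -3.86977251e-05,
        6.99349330e-03,  3.57661687e-07]), 'position': array([ 0.17309212, -0.59991676,  0.23007544]), 'eef_rot': array([ 7.99096112e-01, -6.01202447e-01, -7.23579377e-04, -7.05763496e-04]), 'force': array([ 0.20151936, -0.18076673,  0.18231326]), 'moment': array([ 0.00297986,  0.00380148, -0.00484969]), 'grip_width': 0.08533439141142295}
scene {'fovy': 50.14308337872162, 'cx': 256.738477590929, 'cy': 189.03194326483325, 'k1': -0.07329918268760577, 'eye': array([1.37873499, 0.45750624, 0.94093506]), 'attitude': array([ 0.45775542,  0.77808197, -0.37138164, -0.21708086])}
top {'fovy': 51.83336417025582, 'cx': 256.97526106796244, 'cy': 190.3256306149059, 'k1': 0.047599712442449066, 'eye': array([0.3541031 , 0.00966476, 1.53137519]), '
[... 273 characters left out ...]
-0.59415981, -0.09105293,  0.1187493 ])}
scene wheel_handle [([-0.087, -0.059, 1.252], 0.79), ([0.188, 0.244, 1.131], 0.16)]
scene lever_handle [([0.132, 0.014, 1.134], 0.67)]
scene handwheel [([-0.086, -0.064, 1.252], 0.94)]
scene clamp_lever [([0.132, 0.022, 1.136], 0.56), ([-0.088, -0.061, 1.25], 0.56)]
scene drill_table [([-0.003, 0.1, 1.178], 0.75)]
scene pointer_tip [([0.004, 0.076, 1.135], 0.84)]
top wheel_handle [([0.12, -0.002, 1.342], 0.94)]
top lever_handle [([-0.123, -0.021, 1.332], 0.44)]
top handwheel [([0.123, -0.001, 1.345], 0.59)]
top clamp_lever [([-0.125, -0.024, 1.332], 0.52)]
top drill_table [([0.014, -0.06, 1.393], 0.86)]
top pointer_tip [([-0.042, -0.09, 1.403], 0.88)]
```

View pics/scene0.png

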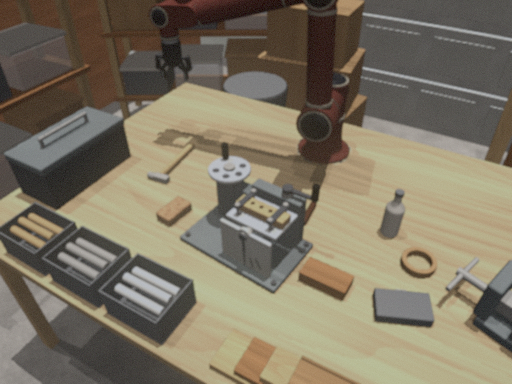

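View pics/top0.png

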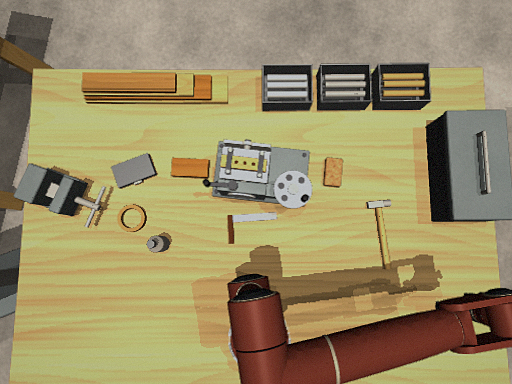

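```bash
cat > h.py <<'E'
from bench import *
import cv2,numpy as np
from scipy.spatial.transform import Rotation as R
def w(c,p):
    i=camera_info(c); return R.from_quat(i["attitude"]).apply(p)+i["eye"]
def K(i): 
    f=192/np.tan(np.radians(i["fovy"])/2); return f
def ray(c,uv,z):
    i=camera_info(c); f=K(i); d=(np.array(uv)-[i["cx"],i["cy"]])/f
    rd=np.linalg.norm(d); r=rd
    for _ in range(30): r=rd/(1+i["k1"]*r*r)
    s=d*(r/rd if rd>0 else 1)
    v=R.from_quat(i["attitude"]).apply([s[0],s[1],1]); e=i["eye"]
    return e+v*(z-e[2])/v[2]
def proj(c,p):
    i=camera_info(c); q=R.from_quat(i["attitude"]).inv().apply(np.array(p)-i["eye"]); s=q[:2]/q[2]
    return s*(1+i["k1"]*(s@s))*K(i)+[i["cx"],i["cy"]]
E
python3 - <<'E'
from h import *
for c,L in (("scene",[("wh",[-0.087,-0.059,1.252]),("lh",[.132,.014,1.134]),("pt",[0.004,.076,1.135])]),("top",[("wh",[.12,-.002,1.342]),("lh",[-.123,-.021,1.332]),("pt",[-.042,-.09,1.403])])):
    for n,p in L: q=w(c,p); print(c,n,np.round(q,3),np.round(proj(c,q)))
E
```

```text
scene wh [ 0.54  -0.111  0.198] [228. 170.]
scene lh [0.554 0.147 0.215] [304. 194.]
scene pt [0.649 0.054 0.167] [258. 217.]
top wh [ 0.529 -0.113  0.201] [292. 190.]
top lh [0.547 0.13  0.213] [220. 184.]
top pt [0.625 0.049 0.152] [245. 165.]
```

Run:
```python
from h import *
im=cv2.imread("pics/top0.png")[120:230,180:330]; cv2.imwrite("pics/t0z.png",cv2.resize(im,None,fx=5,fy=5,interpolation=cv2.INTER_CUBIC))
im=cv2.imread("pics/scene0.png")[130:290,170:340]; cv2.imwrite("pics/s0z.png",cv2.resize(im,None,fx=3.7,fy=3.7,interpolation=cv2.INTER_CUBIC))
```

```text
(no output)
```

View pics/t0z.png

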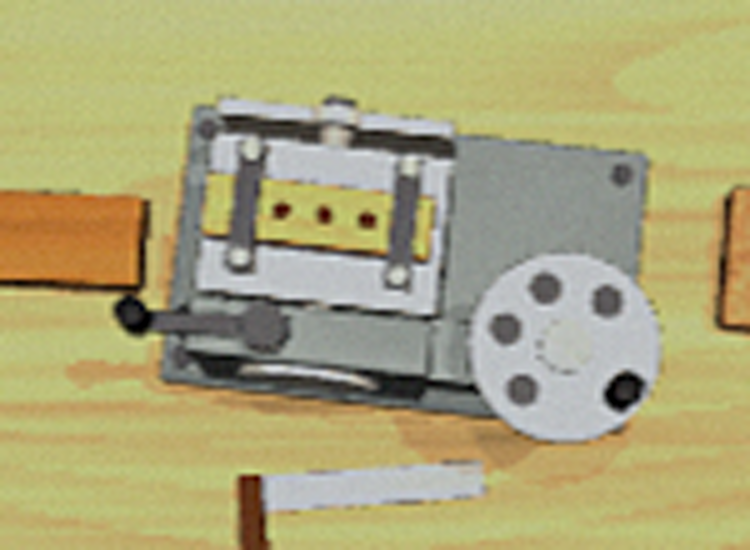

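View pics/s0z.png

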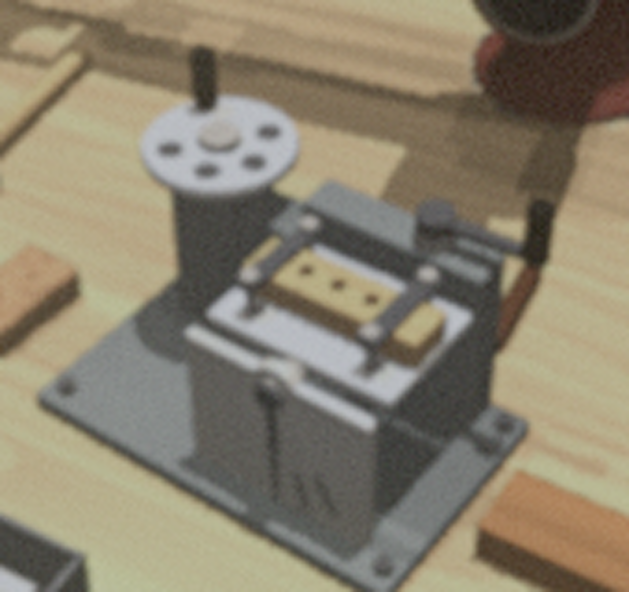

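```bash
cat >> h.py <<'E'
from scipy.optimize import least_squares
def tri(a,b,ca="top",cb="scene"):
    s=least_squares(lambda p:np.r_[proj(ca,p)-a,proj(cb,p)-b],[.55,0,.2]); return s.x,s.fun
E
python3 - <<'E'
from h import *
T=lambda x,y:np.array([x/5+180,y/5+120]); S=lambda x,y:np.array([x/3.7+170,y/3.7+130])
for n,a,b in (("whtop",T(627,386),S(203,50)),("hub",T(563,343),S(220,130)),("lhtop",T(132,313),S(541,204)),("piv",T(265,327),S(437,210))):
    x,f=tri(a,b); print(n,np.round(x,4),np.round(f,2))
for n,u in (("bl",(195,105)),("br",(648,155)),("fl",(165,380))): print(n,ray("top",T(*u),.018))
E
```

```text
whtop [ 0.4965 -0.1486  0.257 ] [-0.23  0.13 -0.25 -0.03]
hub [ 0.5313 -0.1122  0.2098] [-0.15  0.08 -0.15 -0.02]
lhtop [0.5462 0.1743 0.2525] [-0.47  0.18 -0.41 -0.01]
piv [0.5423 0.0901 0.2115] [-0.54  0.24 -0.49 -0.03]
bl [0.74685482 0.15527445 0.018     ]
br [ 0.70532235 -0.19915196  0.018     ]
fl [0.52984447 0.1767218  0.018     ]
```

```bash
cat >> h.py <<'E'
def plan(pos,ang,o=None):
    """world target + tool-x yaw (tool down) -> travel cm, turn"""
    o=o or get_obs(); r=R.from_quat(o["eef_rot"])
    c,s=np.cos(ang),np.sin(ang)
    T=R.from_matrix(np.array([[c,s,0],[s,-c,0],[0,0,-1]]))
    return np.round(r.inv().apply(np.array(pos)-o["position"])*100,2),np.round((r.inv()*T).as_rotvec(),3)
E
python3 - <<'E'
from h import *
o=get_obs();i=camera_info("wrist")
r=R.from_quat(o["eef_rot"]); print(r.inv().apply(i["eye"]-o["position"]), r.inv().apply(R.from_quat(i["attitude"]).apply([0,0,1])))
print(plan([.3,-.45,.40],-.9)); print(plan([.5,-.06,.42],-.11))
E
```

```text
[-0.00024499 -0.07676373 -0.14318153] [-6.42268925e-04  2.96122848e-01  9.55149646e-01]
(array([-10.95, -16.36, -16.87]), array([ 0.  , -0.  , -0.39]))
(array([-42.88, -46.38, -18.87]), array([ 0.  , -0.  , -1.18]))
```

Request:
jog_arm([
  {"fingers":100,"travel":[0,0,-4],"turn":[0,0,0]},
  {"fingers":100,"travel":[-1,-1,-8],"turn":[0,0,-0.1]},
  {"fingers":100,"travel":[-3,-3,-11],"turn":[0,0,-0.2]},
  {"fingers":100,"travel":[-5,-5.5,-13.5],"turn":[0,0,-0.3]},
  {"fingers":100,"travel":[-7.5,-8,-16],"turn":[0,0,-0.4]},
  {"fingers":100,"travel":[-10,-10.8,-17.5],"turn":[0,0,-0.5]},
  {"fingers":100,"travel":[-12.8,-13.7,-18.5],"turn":[0,0,-0.6]},
  {"fingers":100,"travel":[-15.6,-16.8,-18.9],"turn":[0,0,-0.7]},
  {"fingers":100,"travel":[-18.4,-19.8,-18.9],"turn":[0,0,-0.8]},
  {"fingers":100,"travel":[-21.2,-22.8,-18.9],"turn":[0,0,-0.9]},
])

```text
t: 1.53
position: [0.3341, -0.3319, 0.4213]
eef_rot: [0.981, -0.192, 0.001, 0.001]
force: [0.7, 0.1, 0.3]
grip_width: 0.085
```

Run:
```python
from h import *
print(plan([.49,-.05,.42],-.11))
```

```text
(array([  3.84, -31.98,   0.1 ]), array([ 0.001, -0.002, -0.276]))
```

Request:
jog_arm([
  {"fingers":100,"travel":[0.4,-3.5,0],"turn":[0,0,-0.05]},
  {"fingers":100,"travel":[0.9,-7.2,0],"turn":[0,0,-0.1]},
  {"fingers":100,"travel":[1.3,-11,0],"turn":[0,0,-0.15]},
  {"fingers":100,"travel":[1.8,-15,0],"turn":[0,0,-0.2]},
  {"fingers":100,"travel":[2.3,-19,0],"turn":[0,0,-0.24]},
  {"fingers":100,"travel":[2.7,-23,0],"turn":[0,0,-0.276]},
  {"fingers":100,"travel":[3.2,-27,0],"turn":[0,0,-0.276]},
  {"fingers":100,"travel":[3.6,-30,0],"turn":[0,0,-0.276]},
  {"fingers":100,"travel":[3.8,-32,0],"turn":[0,0,-0.276]},
  {"fingers":100,"travel":[3.8,-32,0],"turn":[0,0,-0.276]},
])

```text
t: 2.37
position: [0.4913, -0.0491, 0.42]
eef_rot: [0.999, -0.054, -0.0, -0.001]
force: [0.1, 0.2, 0.5]
grip_width: 0.0852
```

Run:
```python
from h import *
o=get_obs(); print(o["position"],o["qpos"])
im=snapshot("wrist"); cv2.imwrite("pics/w1.png",cv2.resize(im[:,:,::-1],None,fx=1.5,fy=1.5,interpolation=cv2.INTER_CUBIC))
for k in ("wheel_handle","lever_handle"):
    r=look_for(k,"wrist"); print([(np.round(w("wrist",a["centre"]),3),a["confidence"]) for a in r[:2]])
```

```text
[ 0.4912964  -0.04905561  0.42004984] [-2.51008374e-01 -3.01845437e-01  1.62872410e+00  1.14416603e-03
  1.81511619e+00 -1.41891252e-01]
[(array([ 0.527, -0.115,  0.201]), 0.85)]
[(array([0.546, 0.085, 0.214]), 0.65)]
```

View pics/w1.png

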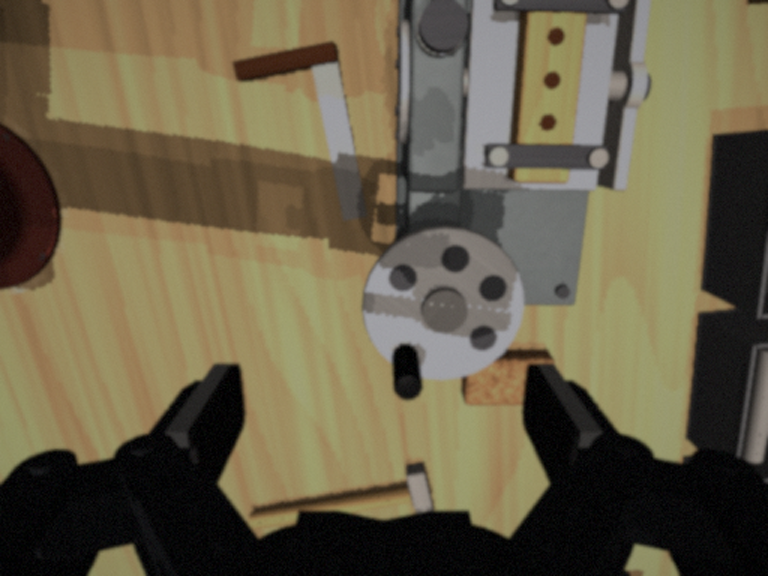

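Run:
```python
from h import *
T=lambda x,y:np.array([x/5+180,y/5+120]); S=lambda x,y:np.array([x/3.7+170,y/3.7+130]); W=lambda x,y:np.array([x/1.5,y/1.5])
def tri3(a,b,c):
    s=least_squares(lambda p:np.r_[proj("top",p)-a,proj("scene",p)-b,proj("wrist",p)-c],[.55,0,.2]); return s.x,s.fun
for n,a,b,c in (("whtop",T(627,386),S(203,50),W(406,384)),("hub",T(563,343),S(220,130),W(444,310)),("piv",T(265,327),S(437,210),W(442,26))):
    x,f=tri3(a,b,c); print(n,np.round(x,4),np.round(f,2))
for z in (.196,.2,.204): print(z,ray("wrist",W(443,304),z), ray("top",T(565,347),z))
```

```text
whtop [ 0.4962 -0.1503  0.2585] [ 0.35  0.16 -0.68 -0.65 -0.01 -0.42]
hub [ 0.5314 -0.1153  0.2116] [ 0.83 -0.03 -1.06 -0.78 -0.15 -0.76]
piv [0.5456 0.086  0.2112] [ 0.71 -0.72 -2.33  0.24 -0.71 -0.8 ]
0.196 [ 0.53251546 -0.11718838  0.196     ] [ 0.53066568 -0.11529677  0.196     ]
0.2 [ 0.53215824 -0.11565834  0.2       ] [ 0.5301368  -0.11492246  0.2       ]
0.204 [ 0.53180101 -0.1141283   0.204     ] [ 0.52960792 -0.11454815  0.204     ]
```

Run:
```python
from h import *
print(plan([.546,.173,.345],-.06))
```

```text
(array([  2.99, -23.04,   7.52]), array([ 0.001,  0.   , -0.054]))
```

Request:
jog_arm([
  {"fingers":100,"travel":[0.5,-4,0.5],"turn":[0,0,-0.05]},
  {"fingers":100,"travel":[1,-8,1.5],"turn":[0,0,-0.05]},
  {"fingers":100,"travel":[1.5,-12,3],"turn":[0,0,-0.05]},
  {"fingers":100,"travel":[2,-15.7,4.5],"turn":[0,0,-0.05]},
  {"fingers":100,"travel":[2.5,-19,6],"turn":[0,0,-0.05]},
  {"fingers":100,"travel":[3,-22,7.5],"turn":[0,0,-0.05]},
  {"fingers":100,"travel":[3,-23,7.5],"turn":[0,0,-0.05]},
  {"fingers":100,"travel":[3,-23,7.5],"turn":[0,0,-0.05]},
  {"fingers":100,"travel":[3,-23,7.5],"turn":[0,0,-0.05]},
  {"fingers":100,"travel":[3,-23,7.5],"turn":[0,0,-0.05]},
])

```text
t: 3.35
position: [0.5468, 0.1712, 0.3469]
eef_rot: [0.999, -0.033, 0.001, 0.0]
force: [-0.1, -0.2, 0.3]
grip_width: 0.0853
```

Run:
```python
from h import *
o=get_obs(); print(o["position"],o["qpos"])
im=snapshot("wrist"); cv2.imwrite("pics/w2.png",cv2.resize(im[:,:,::-1],None,fx=1.5,fy=1.5,interpolation=cv2.INTER_CUBIC))
for k in ("lever_handle",):
    r=look_for(k,"wrist"); print([(np.round(w("wrist",a["centre"]),3),a["confidence"]) for a in r[:2]])
for p in ([.546,.173,.252],[.545,.087,.211]): print(proj("wrist",p)*1.5)
```

```text
[0.54675288 0.1712466  0.34690082] [ 1.73982375e-01 -1.14767503e-01  1.58696120e+00 -6.64465370e-04
  1.66720410e+00  2.40112517e-01]
[(array([0.544, 0.125, 0.214]), 0.86)]
[379.26126275 280.05323346]
[387.08224467 386.8581794 ]
```

View pics/w2.png

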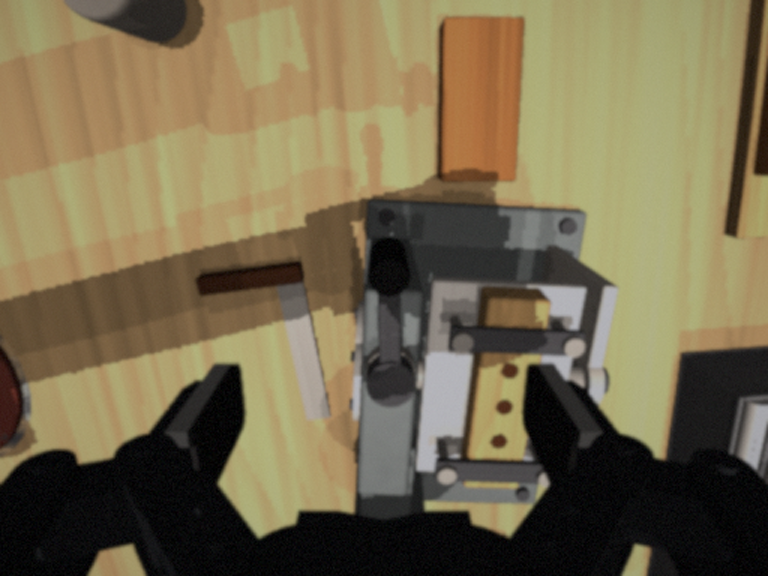

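Run:
```python
from h import *
im=cv2.imread("pics/w2.png")[180:440,300:480]; cv2.imwrite("pics/w2z.png",cv2.resize(im,None,fx=2.2,fy=2.2))
for z in (.245,.252): print(z,ray("wrist",np.array([389,276])/1.5,z))
for z in (.205,.211): print(z,ray("wrist",np.array([390,380])/1.5,z))
```

```text
0.245 [0.55112453 0.17271503 0.245     ]
0.252 [0.5511587  0.17484909 0.252     ]
0.205 [0.54709876 0.08855201 0.205     ]
0.211 [0.54720867 0.0918959  0.211     ]
```

View pics/w2z.png

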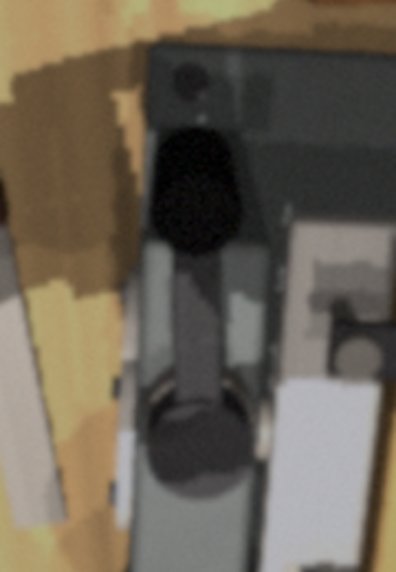

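Run:
```python
from h import *
print(plan([.550,.174,.2195],-.066))
```

```text
(array([ 0.28, -0.28, 12.74]), array([-0.   , -0.002, -0.   ]))
```

Request:
jog_arm([
  {"fingers":65,"travel":[0.3,-0.3,2],"turn":[0,0,0]},
  {"fingers":65,"travel":[0.3,-0.3,5],"turn":[0,0,0]},
  {"fingers":65,"travel":[0.3,-0.3,7.5],"turn":[0,0,0]},
  {"fingers":65,"travel":[0.3,-0.3,9.5],"turn":[0,0,0]},
  {"fingers":65,"travel":[0.3,-0.3,11],"turn":[0,0,0]},
  {"fingers":65,"travel":[0.3,-0.3,12],"turn":[0,0,0]},
  {"fingers":65,"travel":[0.3,-0.3,12.7],"turn":[0,0,0]},
  {"fingers":65,"travel":[0.3,-0.3,12.7],"turn":[0,0,0]},
  {"fingers":65,"travel":[0.3,-0.3,12.7],"turn":[0,0,0]},
  {"fingers":65,"travel":[0.3,-0.3,12.7],"turn":[0,0,0]},
], squeeze=25)

```text
t: 4.28
position: [0.5503, 0.1757, 0.22]
eef_rot: [0.999, -0.032, 0.001, -0.0]
force: [0.5, -0.5, -0.4]
grip_width: 0.0558
```

Request:
jog_arm([
  {"fingers":45,"travel":[0,0,0],"turn":[0,0,0]},
  {"fingers":40,"travel":[0,0,0],"turn":[0,0,0]},
  {"fingers":35,"travel":[0,0,0],"turn":[0,0,0]},
  {"fingers":30,"travel":[0,0,0],"turn":[0,0,0]},
  {"fingers":25,"travel":[0,0,0],"turn":[0,0,0]},
  {"fingers":15,"travel":[0,0,0],"turn":[0,0,0]},
  {"fingers":10,"travel":[0,0,0],"turn":[0,0,0]},
  {"fingers":0,"travel":[0,0,0],"turn":[0,0,0]},
  {"fingers":0,"travel":[0,0,0],"turn":[0,0,0]},
  {"fingers":0,"travel":[0,0,0],"turn":[0,0,0]},
])

```text
t: 5.12
position: [0.5497, 0.1759, 0.2187]
eef_rot: [0.999, -0.032, 0.0, -0.0]
force: [-0.7, 0.4, 3.1]
grip_width: 0.021
```

Run:
```python
from h import *
o=get_obs(); print(o["position"],o["force"],o["grip_width"])
im=snapshot("wrist"); cv2.imwrite("pics/w3.png",im[:,:,::-1])
```

```text
[0.54967304 0.17590821 0.21868937] [-0.74214334  0.38956935  3.12916351] 0.02099679666293816
```

View pics/w3.png

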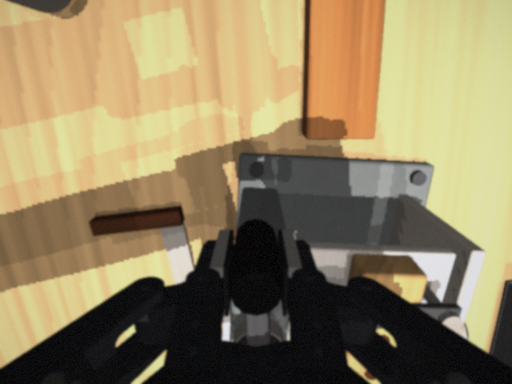

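```bash
cat >> h.py <<'E'
def arc(P,ds,turn=True):
    o=get_obs(); r=R.from_quat(o["eef_rot"]); H=o["position"]; v=np.array([H[0]-P[0],H[1]-P[1],0])
    for d in ds:
        q=R.from_euler("z",d).apply(v)-v
        print(np.round(r.inv().apply(q)*100,2).tolist(), round(-d,3) if turn else 0)
E
python3 - <<'E'
from h import *
arc((.546,.0895),np.minimum(np.arange(1,11)*.08,.72))
E
```

```text
[-0.69, 0.04, -0.0] -0.08
[-1.38, 0.14, -0.0] -0.16
[-2.05, 0.29, -0.0] -0.24
[-2.71, 0.5, -0.0] -0.32
[-3.35, 0.75, -0.0] -0.4
[-3.97, 1.06, -0.0] -0.48
[-4.56, 1.42, -0.0] -0.56
[-5.13, 1.82, -0.0] -0.64
[-5.65, 2.27, -0.0] -0.72
[-5.65, 2.27, -0.0] -0.72
```

Request:
jog_arm([
  {"fingers":0,"travel":[-0.69,0.04,0],"turn":[0,0,-0.08]},
  {"fingers":0,"travel":[-1.38,0.14,0],"turn":[0,0,-0.16]},
  {"fingers":0,"travel":[-2.05,0.29,0],"turn":[0,0,-0.24]},
  {"fingers":0,"travel":[-2.71,0.5,0],"turn":[0,0,-0.32]},
  {"fingers":0,"travel":[-3.35,0.75,0],"turn":[0,0,-0.4]},
  {"fingers":0,"travel":[-3.97,1.06,0],"turn":[0,0,-0.48]},
  {"fingers":0,"travel":[-4.56,1.42,0],"turn":[0,0,-0.56]},
  {"fingers":0,"travel":[-5.13,1.82,0],"turn":[0,0,-0.64]},
  {"fingers":0,"travel":[-5.65,2.27,0],"turn":[0,0,-0.72]},
  {"fingers":0,"travel":[-5.65,2.27,0],"turn":[0,0,-0.72]},
])

```text
t: 6.0
position: [0.4913, 0.1564, 0.2187]
eef_rot: [0.947, 0.323, 0.0, 0.0]
force: [-0.7, 0.7, 2.9]
grip_width: 0.0212
```

Run:
```python
from h import *
o=get_obs(); print(o["position"],o["force"],o["grip_width"],R.from_quat(o["eef_rot"]).as_matrix()[:2,0])
arc((.546,.0895),np.minimum(np.arange(1,11)*.075,.60))
im=snapshot("wrist"); cv2.imwrite("pics/w4.png",im[:,:,::-1])
```

```text
[0.49132767 0.1563908  0.21869609] [-0.72782757  0.67366852  2.94384801] 0.021219502432551055 [0.79176756 0.61082232]
[-0.65, 0.04, -0.0] -0.075
[-1.29, 0.13, -0.0] -0.15
[-1.92, 0.27, -0.0] -0.225
[-2.54, 0.46, -0.0] -0.3
[-3.15, 0.69, -0.0] -0.375
[-3.73, 0.97, -0.0] -0.45
[-4.3, 1.28, -0.0] -0.525
[-4.83, 1.65, -0.0] -0.6
[-4.83, 1.65, -0.0] -0.6
[-4.83, 1.65, -0.0] -0.6
```

View pics/w4.png

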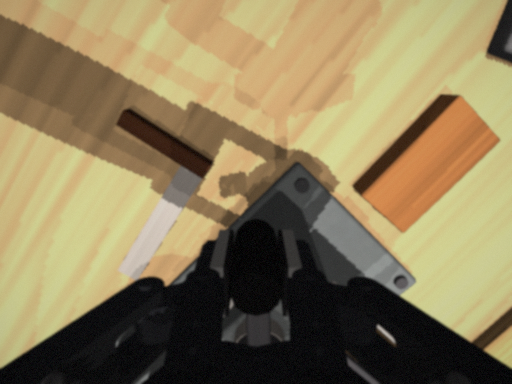

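Following nicely with low force; handle still between the pads at (258,265). Continue the swing.

Request:
jog_arm([
  {"fingers":0,"travel":[-0.65,0.04,0],"turn":[0,0,-0.075]},
  {"fingers":0,"travel":[-1.29,0.13,0],"turn":[0,0,-0.15]},
  {"fingers":0,"travel":[-1.92,0.27,0],"turn":[0,0,-0.225]},
  {"fingers":0,"travel":[-2.54,0.46,0],"turn":[0,0,-0.3]},
  {"fingers":0,"travel":[-3.15,0.69,0],"turn":[0,0,-0.375]},
  {"fingers":0,"travel":[-3.73,0.97,0],"turn":[0,0,-0.45]},
  {"fingers":0,"travel":[-4.3,1.28,0],"turn":[0,0,-0.525]},
  {"fingers":0,"travel":[-4.83,1.65,0],"turn":[0,0,-0.6]},
  {"fingers":0,"travel":[-4.83,1.65,0],"turn":[0,0,-0.6]},
  {"fingers":0,"travel":[-4.83,1.65,0],"turn":[0,0,-0.6]},
])

```text
t: 6.88
position: [0.4632, 0.1144, 0.2187]
eef_rot: [0.81, 0.586, -0.0, -0.0]
force: [-4.3, 0.1, 4.4]
grip_width: 0.0209
```

Run:
```python
from h import *
o=get_obs(); print(o["position"],o["force"],o["moment"],o["grip_width"],R.from_quat(o["eef_rot"]).as_matrix()[:2,0])
arc((.546,.0895),np.arange(1,11)*.01)
```

```text
[0.46318831 0.11436147 0.21866064] [-4.30296279  0.11943098  4.40670516] [0.04861022 0.62063741 0.02238386] 0.020906405898389154 [0.31280027 0.9498189 ]
[-0.09, 0.0, 0.0] -0.01
[-0.17, 0.01, 0.0] -0.02
[-0.26, 0.01, 0.0] -0.03
[-0.35, 0.02, 0.0] -0.04
[-0.43, 0.02, 0.0] -0.05
[-0.52, 0.03, 0.0] -0.06
[-0.6, 0.04, 0.0] -0.07
[-0.69, 0.05, 0.0] -0.08
[-0.78, 0.06, 0.0] -0.09
[-0.86, 0.07, 0.0] -0.1
```

Request:
jog_arm([
  {"fingers":60,"travel":[0,0,0],"turn":[0,0,0]},
  {"fingers":60,"travel":[0,0,0],"turn":[0,0,0]},
  {"fingers":60,"travel":[0,0,0],"turn":[0,0,0]},
  {"fingers":60,"travel":[0,0,-0.5],"turn":[0,0,0]},
  {"fingers":60,"travel":[0,0,-2.5],"turn":[0,0,0]},
  {"fingers":60,"travel":[0,0,-5],"turn":[0,0,0]},
  {"fingers":60,"travel":[0,0,-8],"turn":[0,0,0.1]},
  {"fingers":60,"travel":[0,0,-11],"turn":[0,0,0.2]},
  {"fingers":60,"travel":[0,0,-13],"turn":[0,0,0.3]},
  {"fingers":60,"travel":[0,0,-13.5],"turn":[0,0,0.4]},
])

```text
t: 7.72
position: [0.4649, 0.1144, 0.3587]
eef_rot: [0.911, 0.413, 0.004, 0.001]
force: [-0.8, 0.5, 0.6]
grip_width: 0.0511
```

Run:
```python
from h import *
im=snapshot("wrist"); cv2.imwrite("pics/w5.png",im[:,:,::-1])
print(get_obs()["position"],plan([.4965,-.150,.345],-.1))
```

```text
[0.46472869 0.11439051 0.35789165] (array([-17.72,  19.87,   1.3 ]), array([ 0.002, -0.007,  0.948]))
```

View pics/w5.png

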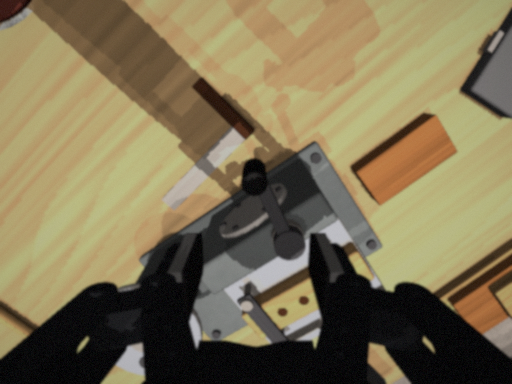

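Request:
jog_arm([
  {"fingers":65,"travel":[-2,2.3,0],"turn":[0,0,0.12]},
  {"fingers":65,"travel":[-4.5,5,0],"turn":[0,0,0.24]},
  {"fingers":65,"travel":[-7,7.9,0],"turn":[0,0,0.36]},
  {"fingers":65,"travel":[-9.5,10.7,0],"turn":[0,0,0.48]},
  {"fingers":65,"travel":[-12,13.5,0],"turn":[0,0,0.6]},
  {"fingers":65,"travel":[-14.5,16.3,0.5],"turn":[0,0,0.72]},
  {"fingers":65,"travel":[-16.5,18.5,1],"turn":[0,0,0.84]},
  {"fingers":65,"travel":[-17.7,19.9,1.3],"turn":[0,0,0.95]},
  {"fingers":65,"travel":[-17.7,19.9,1.3],"turn":[0,0,0.95]},
  {"fingers":65,"travel":[-17.7,19.9,1.3],"turn":[0,0,0.95]},
])

```text
t: 8.6
position: [0.4974, -0.1503, 0.339]
eef_rot: [0.999, -0.047, -0.001, -0.001]
force: [-0.7, -0.0, 0.3]
grip_width: 0.0554
```

Run:
```python
from h import *
im=snapshot("wrist"); cv2.imwrite("pics/w6.png",cv2.resize(im[:,:,::-1],None,fx=1.5,fy=1.5,interpolation=cv2.INTER_CUBIC))
print(get_obs()["position"],plan([.4965,-.150,.218],-.1))
print(proj("wrist",[.4965,-.15,.257])*1.5,proj("wrist",[.531,-.115,.199])*1.5)
```

```text
[ 0.49752926 -0.14958024  0.33962988] (array([-0.08,  0.06, 12.16]), array([-0.001,  0.001,  0.008]))
[379.4713276  291.63030988] [433.27360751 198.44320259]
```

View pics/w6.png

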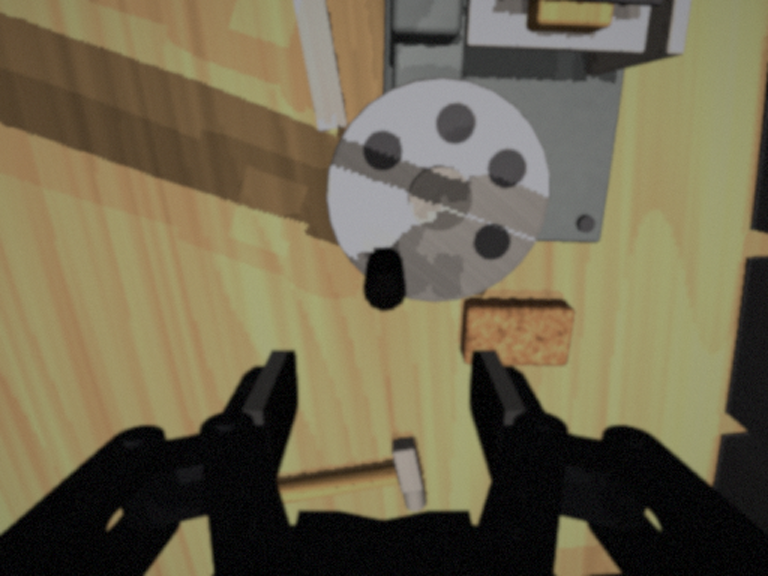

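Run:
```python
from h import *
a=ray("wrist",np.array([384,289])/1.5,.257);b=ray("wrist",np.array([438.5,190])/1.5,.199)
print(a,b,np.linalg.norm((a-b)[:2]))
a=ray("wrist",np.array([327,190])/1.5,.199);b=ray("wrist",np.array([550,190])/1.5,.199); print(b-a)
```

```text
[ 0.49885194 -0.14884017  0.257     ] [ 0.53435113 -0.11035795  0.199     ] 0.052355262684573384
[ 0.13017575 -0.01164748  0.        ]
```

Request:
jog_arm([
  {"fingers":65,"travel":[0,-0.1,3],"turn":[0,0,0]},
  {"fingers":65,"travel":[0,-0.1,6],"turn":[0,0,0]},
  {"fingers":65,"travel":[0,-0.1,8.5],"turn":[0,0,0]},
  {"fingers":65,"travel":[0,-0.1,10.5],"turn":[0,0,0]},
  {"fingers":65,"travel":[0,-0.1,12.2],"turn":[0,0,0]},
  {"fingers":65,"travel":[0,-0.1,12.2],"turn":[0,0,0]},
  {"fingers":35,"travel":[0,-0.1,12.2],"turn":[0,0,0]},
  {"fingers":28,"travel":[0,-0.1,12.2],"turn":[0,0,0]},
  {"fingers":20,"travel":[0,-0.1,12.2],"turn":[0,0,0]},
  {"fingers":0,"travel":[0,-0.1,12.2],"turn":[0,0,0]},
])

```text
t: 9.48
position: [0.4986, -0.1491, 0.2206]
eef_rot: [0.999, -0.047, 0.001, 0.001]
force: [-1.6, 0.5, 4.5]
grip_width: 0.0215
```

Request:
jog_arm([
  {"fingers":0,"travel":[0,0,0],"turn":[0,0,0]},
  {"fingers":0,"travel":[0,0,0],"turn":[0,0,0]},
  {"fingers":0,"travel":[0,0,0],"turn":[0,0,0]},
  {"fingers":0,"travel":[0,0,0],"turn":[0,0,0]},
  {"fingers":0,"travel":[0,0,0],"turn":[0,0,0]},
  {"fingers":0,"travel":[0,0,0],"turn":[0,0,0]},
  {"fingers":0,"travel":[0,0,0],"turn":[0,0,0]},
  {"fingers":0,"travel":[0,0,0],"turn":[0,0,0]},
  {"fingers":0,"travel":[0,0,0],"turn":[0,0,0]},
  {"fingers":0,"travel":[0,0,0],"turn":[0,0,0]},
])

```text
t: 10.32
position: [0.4986, -0.1491, 0.2206]
eef_rot: [0.999, -0.047, 0.001, 0.0]
force: [-1.9, 1.4, 5.7]
grip_width: 0.0215
```

Run:
```python
from h import *
im=snapshot("wrist"); cv2.imwrite("pics/w7.png",im[:,:,::-1])
o=get_obs();print(o["position"],o["force"],R.from_quat(o["eef_rot"]).as_matrix()[:2,0])
im=snapshot("scene"); cv2.imwrite("pics/s7.png",cv2.resize(im[190:280,200:300,::-1],None,fx=6,fy=6,interpolation=cv2.INTER_CUBIC))
H=o["position"];P=(.533,-.113);print(np.hypot(H[0]-P[0],H[1]-P[1]))
arc(P,-np.arange(1,11)*np.pi/10,False)
```

```text
[ 0.49863939 -0.14911733  0.22059979] [-2.49167326  1.23363788  6.19276729] [ 0.99558993 -0.09376855]
0.049850908825460706
[-1.06, -1.14, -0.0] 0
[-1.71, -2.56, -0.01] 0
[-1.9, -4.11, -0.01] 0
[-1.6, -5.64, -0.01] 0
[-0.83, -7.0, -0.01] 0
[0.31, -8.06, -0.0] 0
[1.73, -8.71, 0.0] 0
[3.27, -8.9, 0.0] 0
[4.8, -8.6, 0.01] 0
[6.17, -7.84, 0.01] 0
```

View pics/w7.png

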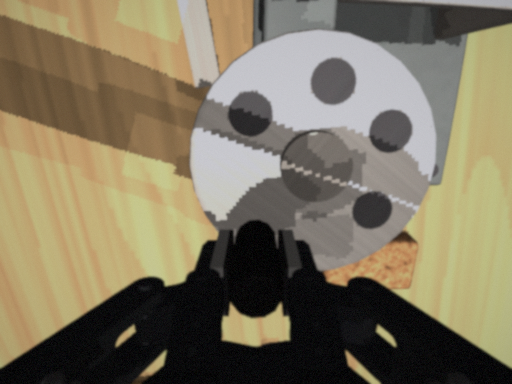

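View pics/s7.png

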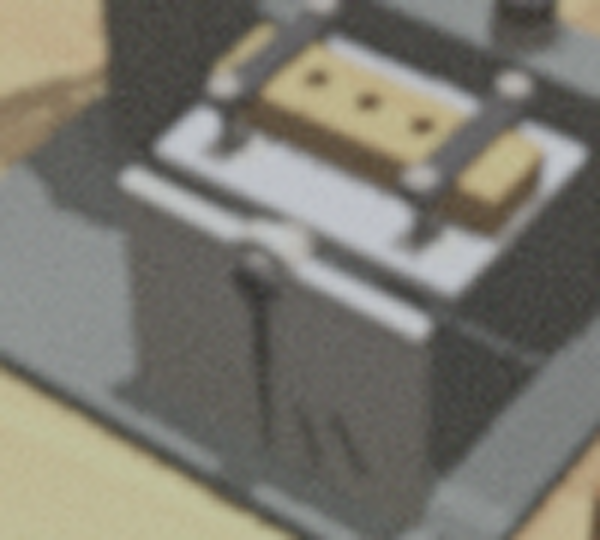

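Request:
jog_arm([
  {"fingers":0,"travel":[-1.06,-1.14,0],"turn":[0,0,0]},
  {"fingers":0,"travel":[-1.71,-2.56,0],"turn":[0,0,0]},
  {"fingers":0,"travel":[-1.9,-4.11,0],"turn":[0,0,0]},
  {"fingers":0,"travel":[-1.6,-5.64,0],"turn":[0,0,0]},
  {"fingers":0,"travel":[-0.83,-7.0,0],"turn":[0,0,0]},
  {"fingers":0,"travel":[0.31,-8.06,0],"turn":[0,0,0]},
  {"fingers":0,"travel":[1.73,-8.71,0],"turn":[0,0,0]},
  {"fingers":0,"travel":[3.27,-8.9,0],"turn":[0,0,0]},
  {"fingers":0,"travel":[4.8,-8.6,0],"turn":[0,0,0]},
  {"fingers":0,"travel":[6.17,-7.84,0],"turn":[0,0,0]},
], squeeze=40)

```text
t: 11.25
position: [0.5675, -0.0763, 0.2206]
eef_rot: [0.999, -0.046, 0.001, 0.001]
force: [-7.0, -3.6, 9.7]
grip_width: 0.0208
```

Run:
```python
from h import *
im=snapshot("wrist"); cv2.imwrite("pics/w8.png",im[:,:,::-1])
o=get_obs();print(o["position"],o["force"],o["grip_width"],R.from_quat(o["eef_rot"]).as_matrix()[:2,0])
```

```text
[ 0.56938983 -0.07849486  0.22065481] [ 1.76765943 -4.71110802  6.24597926] 0.021213550046029424 [ 0.99557448 -0.09389344]
```

View pics/w8.png

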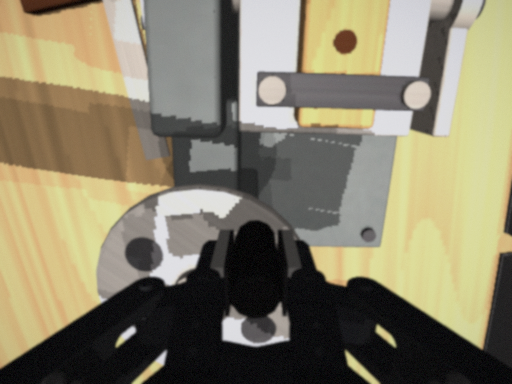

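Request:
jog_arm([
  {"fingers":0,"travel":[1.06,1.14,0],"turn":[0,0,0]},
  {"fingers":0,"travel":[1.71,2.56,0],"turn":[0,0,0]},
  {"fingers":0,"travel":[1.9,4.11,0],"turn":[0,0,0]},
  {"fingers":0,"travel":[1.6,5.64,0],"turn":[0,0,0]},
  {"fingers":0,"travel":[0.83,7.0,0],"turn":[0,0,0]},
  {"fingers":0,"travel":[-0.31,8.06,0],"turn":[0,0,0]},
  {"fingers":0,"travel":[-1.73,8.71,0],"turn":[0,0,0]},
  {"fingers":0,"travel":[-3.27,8.9,0],"turn":[0,0,0]},
  {"fingers":0,"travel":[-4.8,8.6,0],"turn":[0,0,0]},
  {"fingers":0,"travel":[-6.17,7.84,0],"turn":[0,0,0]},
])

```text
t: 12.13
position: [0.4989, -0.1495, 0.2207]
eef_rot: [0.999, -0.047, 0.003, 0.001]
force: [5.6, 2.1, 5.0]
grip_width: 0.021
```

Request:
jog_arm([
  {"fingers":0,"travel":[-1.06,-1.14,0],"turn":[0,0,0]},
  {"fingers":0,"travel":[-1.71,-2.56,0],"turn":[0,0,0]},
  {"fingers":0,"travel":[-1.9,-4.11,0],"turn":[0,0,0]},
  {"fingers":0,"travel":[-1.6,-5.64,0],"turn":[0,0,0]},
  {"fingers":0,"travel":[-0.83,-7.0,0],"turn":[0,0,0]},
  {"fingers":0,"travel":[0.31,-8.06,0],"turn":[0,0,0]},
  {"fingers":0,"travel":[1.73,-8.71,0],"turn":[0,0,0]},
  {"fingers":0,"travel":[3.27,-8.9,0],"turn":[0,0,0]},
  {"fingers":0,"travel":[4.8,-8.6,0],"turn":[0,0,0]},
  {"fingers":0,"travel":[6.17,-7.84,0],"turn":[0,0,0]},
])

```text
t: 12.97
position: [0.5674, -0.0762, 0.2206]
eef_rot: [0.999, -0.046, 0.0, 0.001]
force: [-8.5, -3.5, 10.3]
grip_width: 0.0212
```

Request:
jog_arm([
  {"fingers":0,"travel":[1.06,1.14,0],"turn":[0,0,0]},
  {"fingers":0,"travel":[1.71,2.56,0],"turn":[0,0,0]},
  {"fingers":0,"travel":[1.9,4.11,0],"turn":[0,0,0]},
  {"fingers":0,"travel":[1.6,5.64,0],"turn":[0,0,0]},
  {"fingers":0,"travel":[0.83,7.0,0],"turn":[0,0,0]},
  {"fingers":0,"travel":[-0.31,8.06,0],"turn":[0,0,0]},
  {"fingers":0,"travel":[-1.73,8.71,0],"turn":[0,0,0]},
  {"fingers":0,"travel":[-3.27,8.9,0],"turn":[0,0,0]},
  {"fingers":0,"travel":[-4.8,8.6,0],"turn":[0,0,0]},
  {"fingers":0,"travel":[-6.17,7.84,0],"turn":[0,0,0]},
])

```text
t: 13.8
position: [0.4988, -0.1494, 0.2207]
eef_rot: [0.999, -0.047, 0.003, 0.001]
force: [6.3, 2.7, 6.2]
grip_width: 0.021
```

Run:
```python
from h import *
o=get_obs();print(o["t"],o["position"],o["force"],o["grip_width"])
im=snapshot("scene"); cv2.imwrite("pics/s9.png",cv2.resize(im[190:280,200:300,::-1],None,fx=6,fy=6,interpolation=cv2.INTER_CUBIC))
```

```text
13.8 [ 0.49881932 -0.14944104  0.22065849] [6.28435941 2.67558803 6.2180168 ] 0.021039119527397142
```

View pics/s9.png

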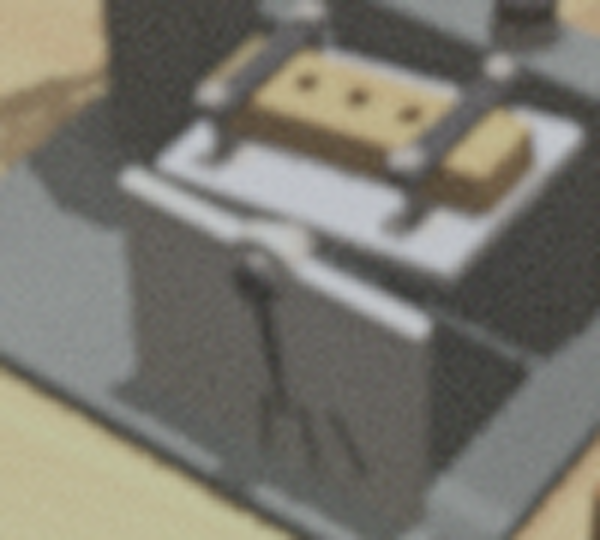

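Run:
```python
from h import *
yaw=-.105
S=lambda u:np.array(u)/6+[200,190]
A=ray("scene",S((256,268)),.140); print(A)
yv=np.array([-np.sin(yaw),np.cos(yaw),0])
for t in (0,5,10,11,12,13,15,30):
    t=np.radians(t); print(round(np.degrees(t)),[np.round((proj("scene",A+r*(np.sin(t)*yv-np.cos(t)*np.array([0,0,1])))-[200,190])*6).tolist() for r in (.06,.082,.10)])
im=cv2.imread("pics/s9.png")[220:490,200:400]; cv2.imwrite("pics/s9z.png",cv2.resize(im,None,fx=2.2,fy=2.2))
im=cv2.imread("pics/s7.png")[220:490,200:400]; cv2.imwrite("pics/s7z.png",cv2.resize(im,None,fx=2.2,fy=2.2))
```

```text
[0.70807109 0.03793965 0.14      ]
0 [[259.0, 358.0], [260.0, 389.0], [261.0, 415.0]]
5 [[268.0, 362.0], [272.0, 396.0], [276.0, 422.0]]
10 [[277.0, 366.0], [284.0, 401.0], [290.0, 428.0]]
11 [[279.0, 367.0], [287.0, 402.0], [293.0, 430.0]]
12 [[280.0, 367.0], [289.0, 402.0], [296.0, 431.0]]
13 [[282.0, 368.0], [291.0, 403.0], [299.0, 432.0]]
15 [[286.0, 369.0], [296.0, 405.0], [305.0, 434.0]]
30 [[311.0, 374.0], [330.0, 412.0], [346.0, 442.0]]
```

View pics/s9z.png

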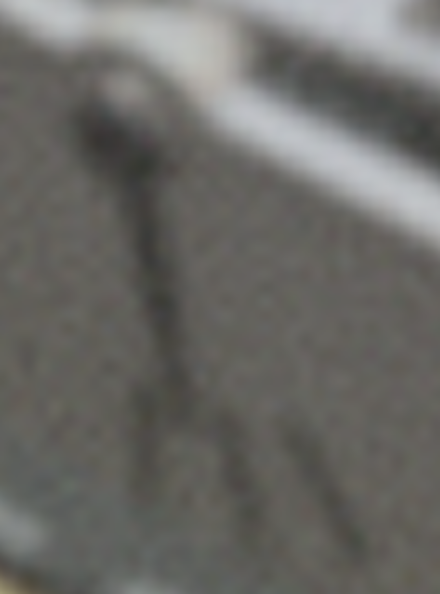

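View pics/s7z.png

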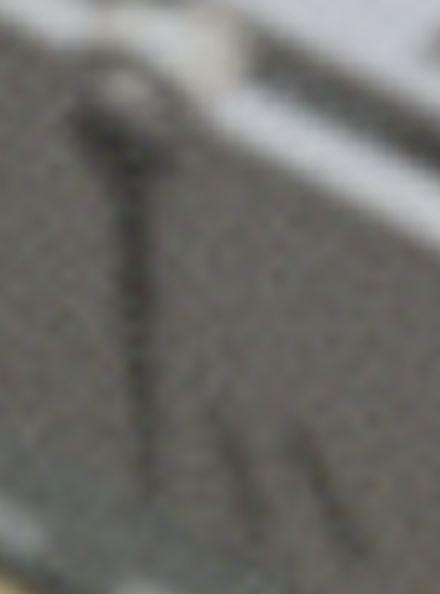

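Run:
```python
from h import *
ims=np.mean([snapshot("scene").astype(float).mean(2) for _ in range(10)],0); np.save("avg9.npy",ims)
g=ims[225:285,232:272]; print(get_obs()["t"])
cv2.imwrite("pics/a9.png",cv2.resize(np.clip((g-30)*2,0,255).astype(np.uint8),None,fx=10,fy=10,interpolation=cv2.INTER_CUBIC))
np.set_printoptions(linewidth=200)
print("cols 236..266"); 
for r in range(236,276): print(r,g[r-225,4:34].round().astype(int))
```

```text
14.35
cols 236..266
236 [ 96  94  84  67  59  61  69  80  90  96  96  98 105 128 154 171 184 190 192 190 182 169 152 130 107  93  86  74  67  65]
237 [ 97  96  88  72  59  57  60  66  74  82  88  93  96 102 118 137 157 173 186 190 192 189 181 168 151 131 110  87  70  64]
238 [ 97  97  92  80  67  59  59  57  61  70  82  92  94  96  98 104 119 137 158 173 185 191 193 190 183 168 150 127 101  81]
239 [ 97  97  93  88  77  64  59  56  60  69  84  91  95  96  96  95  98 106 120 140 158 174 186 192 193 189 181 168 149 126]
240 [ 96  94  98  96  88  78  67  61  63  77  88  94  96  98  97  95  95  96  97 107 121 140 159 175 187 192 193 190 181 168]
241 [ 98  96  98  99  96  90  76  62  66  81  92  96  97  97  96  98  97  96  97  96  98 108 123 144 162 177 186 192 193 190]
242 [ 95  96  97  99  97  93  80  66  65  79  92  94  96  97  97  98  97  97  97  95  95  95 101 110 126 145 163 178 188 193]
243 [ 96  97  97  97  98  94  85  68  63  75  90  95  97  95  97  96  98  98  98  98  95  96  94  96 100 109 126 145 165 179]
244 [ 95  96  96  96  96  95  89  73  64  73  89  96  95  96  98  97 100
[... 2659 characters left out ...]
4  96  91  90  92  91  90  93  94  95  95  92  91  93  94  96  96  94]
271 [ 80  76  80  84  90 102 118 129 129 121 110 101  95  95  94  94  95  94  94  93  91  92  95  95  95  95  96  94  96  95]
272 [ 98  86  78  77  83  99 119 133 139 138 131 119 103  97  96  96  94  95  95  95  93  93  94  96  95  95  97  95  96  95]
273 [130 112  95  80  76  85 101 117 130 139 140 134 121 112 108 101  96  94  96  95  94  94  94  94  95  96  93  95  95  96]
274 [160 145 129 109  91  83  84  93 108 123 134 137 136 133 129 120 109 101  97  96  96  96  97  95  95  95  94  95  97  97]
275 [175 169 160 146 130 115  99  83  84  96 112 124 133 139 141 138 130 118 104  97  96  95  96  95  95  95  93  95 100  99]
```

View pics/a9.png

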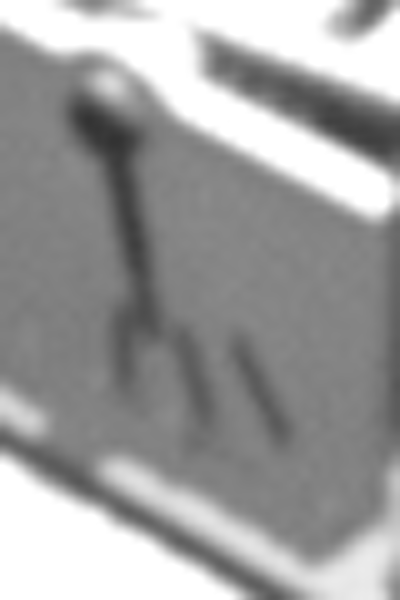

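```bash
cat > tilt.py <<'E'
from h import *
def cent(g,r,c0,half=3):
    cols=np.arange(int(round(c0))-half,int(round(c0))+half+1); wt=np.clip(96-g[r,cols],0,None); wt[wt<4]=0
    return (wt*cols).sum()/wt.sum()
def pts(g,rows,f): return np.array([[cent(g,r,f(r)),r] for r in rows])
def run(g,rows,f,marks):
    p=pts(g,rows,f); m=[(a,pts(g,rr,ff)) for a,rr,ff in marks]
    def lineres(A,th,yaw,pp):
        yv=np.array([-np.sin(yaw),np.cos(yaw),0]); d=np.sin(th)*yv-np.cos(th)*np.array([0,0,1])
        a=proj("scene",A+.03*d);b=proj("scene",A+.1*d);n=(b-a)/np.linalg.norm(b-a)
        return (pp-a)@np.array([-n[1],n[0]])
    def res(v):
        ax,ay,az,yaw,d,th=v; A=np.array([ax,ay,az]); xv=np.array([np.cos(yaw),np.sin(yaw),0])
        return np.concatenate([lineres(A,np.radians(t),yaw,q) for t,q in m]+[lineres(A+xv*d,th,yaw,p)]+[[(az-.14)/.002*.1,(yaw+.105)/.02*.1,(d-.006)/.003*.1,(ax-.706)/.005*.1]])
    s=least_squares(res,[.705,.038,.14,-.105,.005,.17]); 
    print("ax,ay,az,yaw,d",np.round(s.x[:5],4),"tilt deg",np.degrees(s.x[5]),"rms",np.sqrt(np.mean(s.fun**2)), "slope",np.polyfit(p[:,1],p[:,0],1))
    return s.x
M=[(15,range(260,268),lambda r:250.4+(r-260)*.27),(30,range(260,268),lambda r:255.9+(r-260)*.5)]
E
python3 - <<'E'
from tilt import *
g=np.load("avg9.npy")
run(g,range(242,252),lambda r:243.6+(r-242)*.2,M)
run(g,range(242,252),lambda r:243.6+(r-242)*.2,M+[(0,range(259,264),lambda r:244.2)])
E
```

```text
ax,ay,az,yaw,d [ 0.7087  0.0399  0.1396 -0.1264  0.0037] tilt deg 9.390255893740543 rms 0.10080469270334516 slope [  0.19971227 195.24550542]
ax,ay,az,yaw,d [ 0.7105  0.0415  0.1394 -0.1184  0.0039] tilt deg 9.302444995852444 rms 0.12869464027648803 slope [  0.19971227 195.24550542]
```

Request:
jog_arm([
  {"fingers":0,"travel":[-1.06,-1.14,0],"turn":[0,0,0]},
  {"fingers":0,"travel":[-1.71,-2.56,0],"turn":[0,0,0]},
  {"fingers":0,"travel":[-1.9,-4.11,0],"turn":[0,0,0]},
  {"fingers":0,"travel":[-1.6,-5.64,0],"turn":[0,0,0]},
  {"fingers":0,"travel":[-0.83,-7.0,0],"turn":[0,0,0]},
  {"fingers":0,"travel":[0.31,-8.06,0],"turn":[0,0,0]},
  {"fingers":0,"travel":[1.73,-8.71,0],"turn":[0,0,0]},
  {"fingers":0,"travel":[3.27,-8.9,0],"turn":[0,0,0]},
  {"fingers":0,"travel":[4.8,-8.6,0],"turn":[0,0,0]},
  {"fingers":0,"travel":[6.17,-7.84,0],"turn":[0,0,0]},
])

```text
t: 15.18
position: [0.5674, -0.0762, 0.2206]
eef_rot: [0.999, -0.046, 0.0, 0.001]
force: [-6.7, -3.5, 10.8]
grip_width: 0.021
```

Request:
jog_arm([
  {"fingers":0,"travel":[1.06,1.14,0],"turn":[0,0,0]},
  {"fingers":0,"travel":[1.71,2.56,0],"turn":[0,0,0]},
  {"fingers":0,"travel":[1.9,4.11,0],"turn":[0,0,0]},
  {"fingers":0,"travel":[1.6,5.64,0],"turn":[0,0,0]},
  {"fingers":0,"travel":[0.83,7.0,0],"turn":[0,0,0]},
  {"fingers":0,"travel":[-0.31,8.06,0],"turn":[0,0,0]},
  {"fingers":0,"travel":[-1.73,8.71,0],"turn":[0,0,0]},
  {"fingers":0,"travel":[-3.27,8.9,0],"turn":[0,0,0]},
  {"fingers":0,"travel":[-4.8,8.6,0],"turn":[0,0,0]},
  {"fingers":0,"travel":[-6.17,7.84,0],"turn":[0,0,0]},
])

```text
t: 16.02
position: [0.4988, -0.1494, 0.2207]
eef_rot: [0.999, -0.047, 0.003, 0.001]
force: [5.6, 2.4, 6.3]
grip_width: 0.0213
```

Run:
```python
from tilt import *
g=np.mean([snapshot("scene").astype(float).mean(2) for _ in range(10)],0); np.save("avg10.npy",g)
run(g,range(242,252),lambda r:243.6+(r-242)*.27,M)
run(g,range(242,252),lambda r:243.6+(r-242)*.27,[(15,range(262,267),M[0][2]),M[1],(0,range(259,264),lambda r:244.2)])
cv2.imwrite("pics/a10.png",cv2.resize(np.clip((g[225:285,232:272]-30)*2,0,255).astype(np.uint8),None,fx=10,fy=10,interpolation=cv2.INTER_CUBIC))
o=get_obs();print(o["t"],o["position"],o["force"],o["grip_width"])
```

```text
ax,ay,az,yaw,d [ 0.708   0.0382  0.1397 -0.113   0.0026] tilt deg 13.088328891137776 rms 0.12594085109108066 slope [  0.26100425 180.76581902]
ax,ay,az,yaw,d [ 0.7109  0.0415  0.1393 -0.1102  0.0034] tilt deg 13.008662951983618 rms 0.10396199737808333 slope [  0.26100425 180.76581902]
16.5167 [ 0.49830668 -0.14875392  0.22062861] [-2.52596328 -0.07408644  7.80129188] 0.021167966956211325
```

View pics/a10.png

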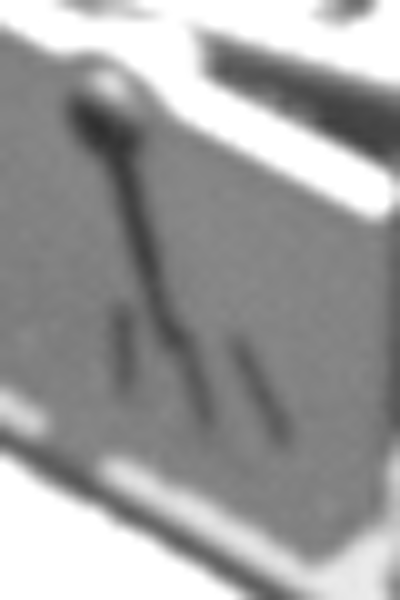

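Request:
jog_arm([
  {"fingers":0,"travel":[-1.06,-1.14,0],"turn":[0,0,0]},
  {"fingers":0,"travel":[-1.71,-2.56,0],"turn":[0,0,0]},
  {"fingers":0,"travel":[-1.9,-4.11,0],"turn":[0,0,0]},
  {"fingers":0,"travel":[-1.6,-5.64,0],"turn":[0,0,0]},
  {"fingers":0,"travel":[-0.83,-7.0,0],"turn":[0,0,0]},
  {"fingers":0,"travel":[0.31,-8.06,0],"turn":[0,0,0]},
  {"fingers":0,"travel":[1.73,-8.71,0],"turn":[0,0,0]},
  {"fingers":0,"travel":[3.27,-8.9,0],"turn":[0,0,0]},
  {"fingers":0,"travel":[3.27,-8.9,0],"turn":[0,0,0]},
  {"fingers":0,"travel":[3.27,-8.9,0],"turn":[0,0,0]},
])

```text
t: 17.35
position: [0.5408, -0.0632, 0.2207]
eef_rot: [0.999, -0.047, 0.002, 0.001]
force: [1.8, -0.1, 5.4]
grip_width: 0.0211
```

Run:
```python
from tilt import *
g=np.mean([snapshot("scene").astype(float).mean(2) for _ in range(10)],0); np.save("avg11.npy",g)
run(g,range(242,252),lambda r:243.6+(r-242)*.3,[(15,range(262,267),M[0][2]),M[1],(0,range(259,264),lambda r:244.2)])
cv2.imwrite("pics/a11.png",cv2.resize(np.clip((g[225:285,232:272]-30)*2,0,255).astype(np.uint8),None,fx=10,fy=10,interpolation=cv2.INTER_CUBIC))
o=get_obs();print(o["t"],o["position"],o["force"],o["grip_width"])
```

```text
ax,ay,az,yaw,d [ 0.7096  0.0403  0.1395 -0.1188  0.0033] tilt deg 14.655965223692759 rms 0.0915447362283607 slope [  0.28469321 175.16976506]
17.85 [ 0.54027524 -0.06314202  0.22065763] [ 1.74658239 -0.42644491  6.50850551] 0.021234963381058486
```

View pics/a11.png

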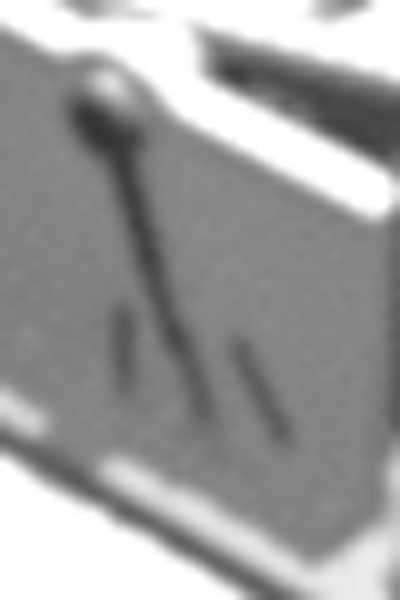

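Request:
jog_arm([
  {"fingers":55,"travel":[0,0,0],"turn":[0,0,0]},
  {"fingers":55,"travel":[0,0,0],"turn":[0,0,0]},
  {"fingers":55,"travel":[0,0,0],"turn":[0,0,0]},
  {"fingers":55,"travel":[0,0,-0.5],"turn":[0,0,0]},
  {"fingers":55,"travel":[0,0,-2.5],"turn":[0,0,0]},
  {"fingers":55,"travel":[0,0,-5.5],"turn":[0,0,0]},
  {"fingers":55,"travel":[0,0,-8.5],"turn":[0,0,-0.1]},
  {"fingers":55,"travel":[0,0,-11.5],"turn":[0,0,-0.2]},
  {"fingers":55,"travel":[0,0,-13],"turn":[0,0,-0.3]},
  {"fingers":55,"travel":[0,0,-13],"turn":[0,0,-0.4]},
])

```text
t: 18.68
position: [0.5401, -0.0636, 0.3542]
eef_rot: [0.988, 0.155, 0.004, 0.002]
force: [0.5, -0.7, 0.3]
grip_width: 0.0467
```

Run:
```python
from h import *
print(get_obs()["position"],plan([.4635,.114,.330],1.253))
```

```text
[ 0.54014923 -0.06364857  0.35418684] (array([ -1.88, -19.27,   2.32]), array([ 0.007, -0.005, -0.942]))
```

Request:
jog_arm([
  {"fingers":60,"travel":[-0.2,-2,0],"turn":[0,0,-0.12]},
  {"fingers":60,"travel":[-0.4,-5,0],"turn":[0,0,-0.24]},
  {"fingers":60,"travel":[-0.7,-8,0],"turn":[0,0,-0.36]},
  {"fingers":60,"travel":[-1,-11,0],"turn":[0,0,-0.48]},
  {"fingers":60,"travel":[-1.3,-14,0.5],"turn":[0,0,-0.6]},
  {"fingers":60,"travel":[-1.6,-17,1.5],"turn":[0,0,-0.72]},
  {"fingers":60,"travel":[-1.9,-19.3,2.3],"turn":[0,0,-0.84]},
  {"fingers":60,"travel":[-1.9,-19.3,2.3],"turn":[0,0,-0.94]},
  {"fingers":60,"travel":[-1.9,-19.3,2.3],"turn":[0,0,-0.94]},
  {"fingers":60,"travel":[-1.9,-19.3,2.3],"turn":[0,0,-0.94]},
])

```text
t: 19.52
position: [0.4623, 0.1151, 0.3254]
eef_rot: [0.813, 0.583, -0.0, 0.0]
force: [1.1, 0.2, -0.2]
grip_width: 0.0511
```

Run:
```python
from h import *
o=get_obs();print(o["position"],R.from_quat(o["eef_rot"]).as_matrix()[:2,0],plan([.4635,.1142,.2187],1.253))
im=snapshot("wrist"); cv2.imwrite("pics/w12.png",im[:,:,::-1])
print(proj("wrist",[.4635,.1142,.2525]))
```

```text
[0.462329  0.115079  0.3254099] [0.32111914 0.9470388 ] (array([-0.04,  0.14, 10.67]), array([ 0.   ,  0.   , -0.009]))
[253.71624071 197.35021298]
```

View pics/w12.png

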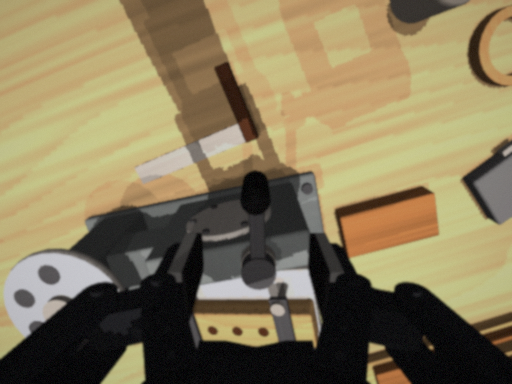

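Request:
jog_arm([
  {"fingers":60,"travel":[0,0.1,3],"turn":[0,0,0]},
  {"fingers":60,"travel":[0,0.1,6],"turn":[0,0,0]},
  {"fingers":60,"travel":[0,0.1,8.5],"turn":[0,0,0]},
  {"fingers":60,"travel":[0,0.1,10],"turn":[0,0,0]},
  {"fingers":60,"travel":[0,0.1,10.7],"turn":[0,0,0]},
  {"fingers":60,"travel":[0,0.1,10.7],"turn":[0,0,0]},
  {"fingers":35,"travel":[0,0.1,10.7],"turn":[0,0,0]},
  {"fingers":20,"travel":[0,0.1,10.7],"turn":[0,0,0]},
  {"fingers":0,"travel":[0,0.1,10.7],"turn":[0,0,0]},
  {"fingers":0,"travel":[0,0.1,10.7],"turn":[0,0,0]},
], squeeze=25)

```text
t: 20.4
position: [0.4645, 0.1145, 0.2204]
eef_rot: [0.812, 0.583, 0.001, 0.001]
force: [0.1, -0.8, 4.7]
grip_width: 0.0212
```

Run:
```python
from h import *
o=get_obs();print(o["position"],o["force"],o["grip_width"])
arc((.546,.0895),-np.minimum(np.arange(1,11)*.08,.72))
```

```text
[0.46448191 0.11452427 0.22041594] [ 0.10201026 -0.84368607  4.74969897] 0.02116072837724243
[0.68, 0.01, 0.0] 0.08
[1.36, 0.07, 0.0] 0.16
[2.03, 0.19, 0.0] 0.24
[2.69, 0.36, 0.0] 0.32
[3.34, 0.58, 0.01] 0.4
[3.96, 0.86, 0.01] 0.48
[4.56, 1.18, 0.01] 0.56
[5.14, 1.55, 0.01] 0.64
[5.68, 1.96, 0.01] 0.72
[5.68, 1.96, 0.01] 0.72
```

Request:
jog_arm([
  {"fingers":0,"travel":[0.68,0.01,0],"turn":[0,0,0.08]},
  {"fingers":0,"travel":[1.36,0.07,0],"turn":[0,0,0.16]},
  {"fingers":0,"travel":[2.03,0.19,0],"turn":[0,0,0.24]},
  {"fingers":0,"travel":[2.69,0.36,0],"turn":[0,0,0.32]},
  {"fingers":0,"travel":[3.34,0.58,0],"turn":[0,0,0.4]},
  {"fingers":0,"travel":[3.96,0.86,0],"turn":[0,0,0.48]},
  {"fingers":0,"travel":[4.56,1.18,0],"turn":[0,0,0.56]},
  {"fingers":0,"travel":[5.14,1.55,0],"turn":[0,0,0.64]},
  {"fingers":0,"travel":[5.68,1.96,0],"turn":[0,0,0.72]},
  {"fingers":0,"travel":[5.68,1.96,0],"turn":[0,0,0.72]},
])

```text
t: 21.23
position: [0.5018, 0.1624, 0.2204]
eef_rot: [0.966, 0.259, 0.002, 0.001]
force: [0.4, -2.3, 5.3]
grip_width: 0.0214
```

Run:
```python
from h import *
o=get_obs();print(o["position"],o["force"],o["grip_width"])
v=o["position"][:2]-[.546,.0895]; a0=np.arctan2(.1757-.0895,.5497-.546); d=np.arctan2(v[1],v[0])-a0; print("remaining to start",d)
arc((.546,.0895),-np.minimum(np.arange(1,11)*.08,d+.04))
```

```text
[0.50176898 0.1623807  0.22037664] [ 0.40005352 -2.26725758  5.31376336] 0.02139200613405011
remaining to start 0.5883719521407929
[0.68, 0.01, 0.0] 0.08
[1.36, 0.08, 0.0] 0.16
[2.03, 0.2, 0.01] 0.24
[2.69, 0.38, 0.01] 0.32
[3.33, 0.6, 0.01] 0.4
[3.96, 0.88, 0.01] 0.48
[4.55, 1.21, 0.02] 0.56
[5.04, 1.52, 0.02] 0.628
[5.04, 1.52, 0.02] 0.628
[5.04, 1.52, 0.02] 0.628
```

Request:
jog_arm([
  {"fingers":0,"travel":[0.68,0.01,0],"turn":[0,0,0.08]},
  {"fingers":0,"travel":[1.36,0.08,0],"turn":[0,0,0.16]},
  {"fingers":0,"travel":[2.03,0.2,0],"turn":[0,0,0.24]},
  {"fingers":0,"travel":[2.69,0.38,0],"turn":[0,0,0.32]},
  {"fingers":0,"travel":[3.33,0.6,0],"turn":[0,0,0.4]},
  {"fingers":0,"travel":[3.96,0.88,0],"turn":[0,0,0.48]},
  {"fingers":0,"travel":[4.55,1.21,0],"turn":[0,0,0.56]},
  {"fingers":0,"travel":[5.04,1.52,0],"turn":[0,0,0.63]},
  {"fingers":0,"travel":[5.04,1.52,0],"turn":[0,0,0.63]},
  {"fingers":0,"travel":[5.04,1.52,0],"turn":[0,0,0.63]},
])

```text
t: 22.07
position: [0.5526, 0.1746, 0.2204]
eef_rot: [0.999, -0.051, 0.002, -0.001]
force: [2.3, 0.5, 5.6]
grip_width: 0.0212
```

Run:
```python
from h import *
o=get_obs();print(o["position"],o["force"],o["grip_width"])
v=o["position"][:2]-[.546,.0895]; print(np.pi/2-np.arctan2(v[1],v[0]))
```

```text
[0.55259996 0.17462035 0.22041945] [2.30739711 0.54804547 5.5864903 ] 0.021179849207477668
0.07738197712219086
```

Request:
jog_arm([
  {"fingers":0,"travel":[0.1,0,0],"turn":[0,0,0]},
  {"fingers":0,"travel":[0.2,0,0],"turn":[0,0,0]},
  {"fingers":0,"travel":[0.3,0,0],"turn":[0,0,0.03]},
  {"fingers":0,"travel":[0.3,0,0],"turn":[0,0,0.03]},
  {"fingers":0,"travel":[0.3,0,0],"turn":[0,0,0.03]},
  {"fingers":0,"travel":[0.3,0,0],"turn":[0,0,0.03]},
  {"fingers":0,"travel":[0.3,0,0],"turn":[0,0,0.03]},
  {"fingers":0,"travel":[0.3,0,0],"turn":[0,0,0.03]},
  {"fingers":0,"travel":[0.3,0,0],"turn":[0,0,0.03]},
  {"fingers":0,"travel":[0.3,0,0],"turn":[0,0,0.03]},
])

```text
t: 22.9
position: [0.555, 0.1744, 0.2204]
eef_rot: [0.998, -0.066, 0.001, -0.001]
force: [-0.5, 0.5, 5.3]
grip_width: 0.0213
```

Request:
jog_arm([
  {"fingers":55,"travel":[0,0,0],"turn":[0,0,0]},
  {"fingers":55,"travel":[0,0,0],"turn":[0,0,0]},
  {"fingers":55,"travel":[0,0,0],"turn":[0,0,0]},
  {"fingers":55,"travel":[0,0,-0.5],"turn":[0,0,0]},
  {"fingers":55,"travel":[0,0,-2.5],"turn":[0,0,0]},
  {"fingers":55,"travel":[0,0,-5],"turn":[0,0,0]},
  {"fingers":55,"travel":[0,0,-8],"turn":[0,0,0]},
  {"fingers":55,"travel":[0,0,-11],"turn":[0,0,0]},
  {"fingers":55,"travel":[0,0,-13],"turn":[0,0,0]},
  {"fingers":55,"travel":[0,0,-13],"turn":[0,0,0]},
])

```text
t: 23.73
position: [0.556, 0.1744, 0.355]
eef_rot: [0.998, -0.067, 0.005, -0.001]
force: [0.7, -0.2, 1.8]
grip_width: 0.0466
```

Run:
```python
from tilt import *
o=get_obs();print(o["position"],o["force"])
im=snapshot("wrist"); cv2.imwrite("pics/w13.png",cv2.resize(im[:,:,::-1],None,fx=1.5,fy=1.5))
g=np.mean([snapshot("scene").astype(float).mean(2) for _ in range(10)],0)
run(g,range(242,252),lambda r:243.6+(r-242)*.3,[(15,range(262,267),M[0][2]),M[1],(0,range(259,264),lambda r:244.2)])
im=snapshot("scene"); cv2.imwrite("pics/s13.png",im[:,:,::-1])
im=snapshot("top"); cv2.imwrite("pics/t13.png",im[:,:,::-1])
```

```text
[0.55600709 0.17440213 0.35500576] [ 0.69255409 -0.20681423  1.75489435]
ax,ay,az,yaw,d [ 0.7123  0.0426  0.1392 -0.1006  0.0033] tilt deg 14.598995026564003 rms 0.11219255816716485 slope [  0.28851307 174.21419758]
```

View pics/w13.png

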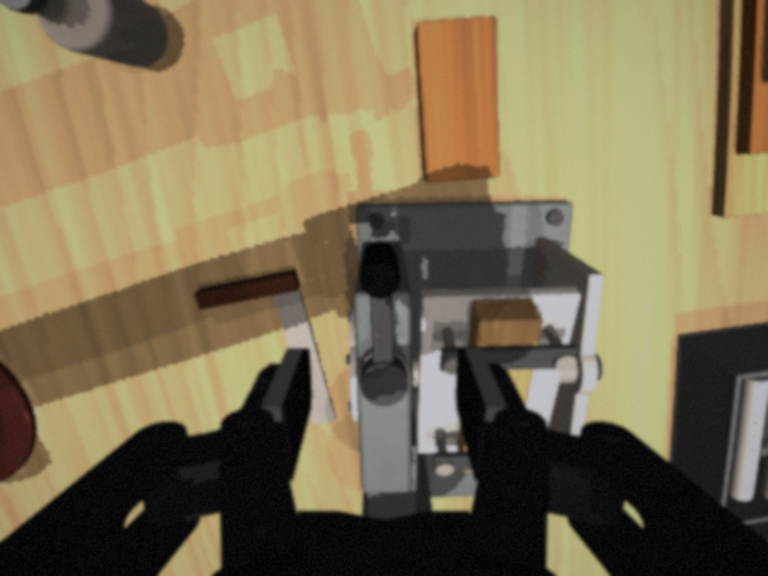

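View pics/s13.png

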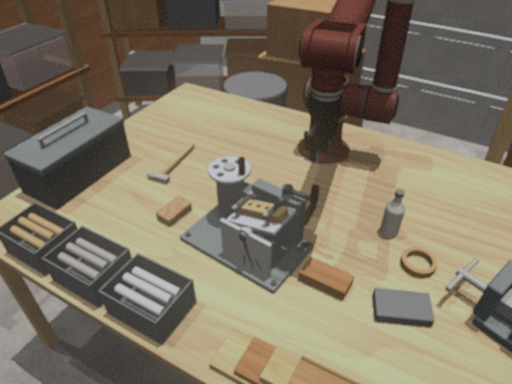

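```bash
python3 -c "
from bench import *
print(hand_in())"
```

```text
the job is handed in; nothing more can be done
None
```

I swung the clamp lever over to released, about 1.38 rad by my estimate. Then I wound the handwheel 3.4 turns clockwise by its handle, swung the lever back, let go, raised the gripper clear and handed the job in at about 25 s.

- **Tilt:** in the last pictures the pointer stands on the middle mark. A line fit gave 14.6 degrees. My turn count, added to an earlier picture measurement, gave about 15 degrees. The two differ by about 0.4 degrees, and both are within the allowed 1.5 degrees.
- **Clamp lever:** it lay along the gear case after release, so I judge it to be within a few hundredths of a radian of fully clamped.
- **Other things on the bench:** those that show in the last scene picture look to be where they were. I compared them by eye and did not measure them. The try square is hidden there but shows in the last wrist picture.
- **Forces:** the readings I took stayed below about 15 N.
- **Verdict:** no check failed, but the hand-in gives no verdict, so I have no confirmation beyond these measurements.

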